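# Load the spring-fed blank magazine beside the lathe

### The job

Load the blank feeder on the bench: draw its sprung follower back by the black knob, feel for the side notch in the guide plate and park the handle there, and let go. Stand the two loose square wooden blanks upright in the track between the end stop and the follower, then take the knob out of the notch and ease the follower forward, never letting it snap, until it clamps both blanks against the stop. Let go, and leave the other things on the bench where they are.

Things in the scene. Friction and masses are not known exactly. Their poses are not given: they have to be found in the camera images.
- feeder: Fixed blank feeder: steel base plate 286 x 100 x 12 mm with an open track along it. Origin on the bench 12 mm below track, same axes. Track 33 mm wide between side walls 6 mm thick and 14 mm high over its floor. The end stop is a block 32 mm wide, 22 mm high over the floor, at x from -25 to 0 mm.
- track (a point): Point on the feeder's track floor (12 mm above the bench), on its centre line, at the foot of the end stop's inner face. x runs level along the track from the stop towards the follower, the way it is pulled back; y points across, to the side of the notched guide plates; z up.
- plates (a point): On the flat guide plates beside the track, at track x 156, y 38 mm, 29 mm over the floor (their top; bolt heads 3 mm more). They cover track x 88 to about 228, y 7.5 to 45 mm, and stop the handle's shank after about 2.5 mm of side movement, except at the one notch, open to the track: 16 mm long, deeper than the handle's side travel. Its place differs each time and is not given: feel for it, or see it.
- knob (a point): Centre of the black knob on the follower's handle: upright block 18 mm along the track, 24 across, 36 high, its centre 70 mm above the bench, axes as track. It stands on a 10 mm square shank, 101 mm behind the follower's front face. The shank enters the notch only with the follower pulled back somewhere between 72 and 98 mm; parked against the notch's front edge it reads 72 to 92 mm.
- follower (a joint): How far the follower is pulled back, m: 0 with its front face at the end stop (start) to 0.105; the face lies at track x = this value. A spring pushes it to the stop, 4.5 N at 0 to 7.6 N at 0.1; let go out of the notch it snaps forward. The face is 28 mm wide and reaches 22 mm over the floor. With both blanks clamped it reads about 0.056.
- handle (a joint): Sideways shift of handle and knob on the follower, m, towards track +y: 0 in the straight path (start), 0.014 fully into the notch. Slides with about 1 N and stays where left. In the notch the spring presses the shank on the front edge: draw back 2 or 3 mm before sliding it out.
- blank_a_center (a point): Centre of a plain square hardwood blank, 28 x 28 mm and 70 mm tall, about 40 g, standing upright on the bench; x and y axes square to its sides, z up. The two blanks are alike and may go in either order.
- blank_b_center (a point): Centre of the other blank, the same in size and axes: 28 x 28 x 70 mm, standing upright on the bench.
- gouge: Bystander: a turning gouge lying on the bench, about 360 mm long, 32 mm thick wooden handle. Origin under its middle.
- bowl: Bystander: a small turned wooden bowl, 110 mm wide, 45 mm high. Origin at the centre of its underside.
- glue: Bystander: a white glue bottle, 56 mm thick, 130 mm high. Origin at the centre of its underside.
- finial: Bystander: a small turned finial, 38 mm foot, 75 mm high. Origin at the centre of its underside.
- blank_a: The same blank a; origin at the centre of its underside, 35 mm below its centre.
- blank_b: The same blank b; origin at the centre of its underside, 35 mm below its centre.

How it is judged:
By the outcome, as a careful person would: the job done as asked, in the order asked, and still so for the second after the job is handed in, with the robot touching nothing.
It also fails if it takes over 72 s, if anything falls off the work surface, if the arm or the gripper's body presses on something with over 40 N, if the wrist force passes 120 N, or if a joint passes its speed limit or range.

### The arm

A 6-joint arm with a two-finger parallel gripper is mounted at the origin on the work surface. World frame = base frame: x ahead of the robot, y to its left, z up, the work surface at z = 0. Lengths are in m, angles in rad, forces in N, time in s.
With the tool pointing down it reaches from about 0.375 to 0.825 m from the base axis. Payload 5.5 kg.
Tool frame: the origin (TCP) lies at the very end of the fingers, on their centre line; the grasp point (between the pads) lies 19 mm behind it; z points along the fingers, x is the direction in which the jaws open and shut, and the axes are right-handed (so a half turn about z gives the same grasp; the last joint's range is limited). The gripper opens to 85 mm and grips with 20 to 120 N. Pads are 22 mm wide; open, the fingers measure 114 mm over their backs; the gripper's body (76 mm by 85 mm) begins 54 mm behind the grasp point. The pads swing forward as they close: fully open they stand 13 mm farther back than shut.
Start: joints at [1.164, 0.314, -0.047, 1.21, 0, 1.571], TCP at [0.237, 0.551, 0.231] pointing down, gripper open.
Joint ranges: [-2.67, 2.67], [-0.69, 1.73], [-1.03, 1.25], [-2.08, 2.16], [-1.42, 1.45], [-3.14, 3.14]. Speed limits (rad/s): [2.39, 2.39, 3.01, 3.14, 3.14, 3.14].

### API

Orientations are given as [roll, pitch, yaw] about the fixed x, y, z axes, in that order (R = Rz(yaw) Ry(pitch) Rx(roll)).
In Python, from plant import r gives the robot as it stands. The module is installed in compiled form; this text tells all that it offers.
- The arm moves only by the tool play_rows, never from a script. Its argument "plan" is a list of rows, each an object of numbers: "tx", "ty", "tz": the shift along the world's x, y, z in m; "yaw": the turn about the world's z in rad. A call has 1 to 10 rows; each row is the pose to reach, as a shift and turn from the pose measured when the call began; what a row does not reach only later rows make up. A row lasts 1/8 s, in which the tool goes at most 62.5 mm and 10.7 degrees, less where a joint would pass 70% of its speed; a pose out of reach is approached as far as the arm can. A call with a gripper value outside its range is refused whole. "grip" is the closure, from -1 (fully open) to 1 (shut), set as the call begins (left out, the last holds). The fingers move at their own pace and stop on an object; the grip force is fixed at half the most. Time passes only in rows, so rows that repeat a pose let the fingers close. It gives the time, the measured TCP pose, the force and the opening at its end, in the units of the state.
- r.get_obs(): the state, without advancing time (a new reading comes with each control period).
- r.camera(name): name is "scene" or "top" or "wrist"; returns (picture, depth): 384x512x3 uint8, red, green, blue; 384x512 float32, m along the optical axis (not along the pixel's ray), 0 where there is no reading.
- r.camera_params(name): a dict with "K" (3x3 intrinsics, pixels), "xyz" and "rotation" of the camera in the world. Camera axes: x right, y down, z forward; pixel columns grow to the right and rows downward; lengths in m; the calibration is good to about 2 mm. A picture is of the moment at which its call begins: read the wrist's pose just before it. camera_params takes no time and is no camera call; for the wrist camera it gives the pose at the moment of the call.
- r.sign_off(): hands the job in, once; it reports no verdict.
The state is a dict: "t": time; "qpos": joint angles; "joint_velocities": joint speeds; "tau": joint torques, N m; "ee_pos": TCP position; "tcp_rot": TCP orientation; "force": force on the tool from outside, world axes, zero at the start; "torque": the same for the moment, N m; "finger_gap": finger opening in m.
Only numpy, scipy, OpenCV 4.12 (cv2) and the standard library are available. Lean on these libraries where they do the work, as an engineer would, in place of code of your own. Each camera call takes 0.05 s, during which the arm holds its last target.

## Working session

There is one attempt and no reset: what is moved stays moved. The work goes in short steps, Python scripts to look and compute and a tool call to move; the robot and the scene stay as the last step left them, time stands still between calls to the robot, and variables do not carry over. Pictures are saved under pics/ and viewed, and the job is handed in when it is done.

Besides the shell and the picture viewer there is one more tool, called after "Emit:" as name(argument=value, ...), one argument or row to a line, values as JSON. play_rows: Moves the arm, as the interface text tells. Its arguments: {"type":"object","properties":{"plan":{"type":"array","items":{"type":"object","properties":{"tx":{"type":"number"},"ty":{"type":"number"},"tz":{"type":"number"},"yaw":{"type":"number"}}}},"grip":{"type":"number"}},"required":["plan"]}

```bash
mkdir -p pics; ls; cat > h.py <<'E'
import numpy as np,cv2
from plant import r
def snap(n,tag):
    p=r.camera_params(n); im,d=r.camera(n)
    cv2.imwrite(f'pics/{tag}.png',im[:,:,::-1]); np.savez(f'pics/{tag}.npz',im=im,d=d,K=p['K'],xyz=p['xyz'],R=p['rotation'])
    return im,d,p
def load(tag): return np.load(f'pics/{tag}.npz')
def pts(z):
    K=np.array(z['K']);d=z['d'];v,u=np.mgrid[:d.shape[0],:d.shape[1]]
    c=np.stack([(u-K[0,2])/K[0,0]*d,(v-K[1,2])/K[1,1]*d,d],-1)
    R=np.array(z['R']); 
    return c@R.T+np.array(z['xyz'])
def ray(z,u,v,h):
    K=np.array(z['K']);R=np.array(z['R']);o=np.array(z['xyz'])
    w=R@np.array([(u-K[0,2])/K[0,0],(v-K[1,2])/K[1,1],1]); return o+w*(h-o[2])/w[2]
E
python3 - <<'E'
from h import *
for n in('scene','top','wrist'):
    im,d,p=snap(n,n+'0'); print(n,np.round(p['K'],1).tolist(),p['xyz'],np.round(p['rotation'],3).tolist())
print(r.get_obs())
E
```

```text
pics
scene [[482.6, 0.0, 259.0], [0.0, 482.6, 187.7], [0.0, 0.0, 1.0]] [1.33567074 0.73384177 0.82790397] [-2.198, -0.011, 2.408]
top [[361.4, 0.0, 259.4], [0.0, 361.4, 185.5], [0.0, 0.0, 1.0]] [ 0.3939583  -0.0334644   1.11605353] [-2.941, 0.004, -1.677]
wrist [[335.2, 0.0, 253.2], [0.0, 335.2, 186.6], [0.0, 0.0, 1.0]] [0.1743598  0.57770665 0.37238462] [2.87, 0.002, 1.164]
{'t': 0.15, 'qpos': array([ 1.16400577e+00,  3.14062360e-01, -4.78385441e-02,  1.21021544e+00,
       -1.43236420e-05,  1.57076617e+00]), 'joint_velocities': array([-0.0006504 , -0.00173934,  0.00174068, -0.00055109,  0.00062829,
        0.00031862]), 'tau': array([ 1.63497016e-04, -5.40044081e+01,  3.40060151e+01,  1.32168364e-02,
       -3.60798197e-05,  1.22647594e-05]), 'ee_pos': array([0.23722617, 0.55062572, 0.23063813]), 'tcp_rot': array([3.14157837e+00, 1.32001368e-03, 1.16403592e+00]), 'force': array([-1.20371962, -0.47108222,  0.04738416]), 'torque': array([-0.05347191,  0.01737603, -0.03267459]), 'finger_gap': 0.08507732759546568}
```

```bash
python3 - <<'E'
s=open('h.py').read()
s=s.replace("R=p['rotation'])","R=Rotation.from_euler('xyz',p['rotation']).as_matrix())").replace("import numpy as np,cv2","import numpy as np,cv2\nfrom scipy.spatial.transform import Rotation")
open('h.py','w').write(s)
E
python3 - <<'E'
from h import *
for n in('scene','top','wrist'):
    z=dict(load(n+'0')); z['R']=Rotation.from_euler('xyz',z['R']).as_matrix(); np.savez(f'pics/{n}0.npz',**z)
    P=pts(z); print(n,P[190:380:60,100:500:120].round(3).tolist())
E
```

```text
scene [[[0.917, -0.405, -0.001], [0.656, -0.176, -0.001], [0.436, 0.085, 0.037], [0.129, 0.287, 0.0]], [[0.762, -0.996, -0.751], [0.813, 0.023, 0.0], [0.589, 0.22, 0.0], [0.364, 0.418, -0.0]], [[0.929, -0.672, -0.755], [0.93, 0.171, 0.001], [0.735, 0.343, 0.001], [0.538, 0.516, -0.001]], [[1.062, -0.41, -0.746], [0.735, -0.121, -0.747], [0.847, 0.438, -0.0], [0.675, 0.593, 0.001]]]
top [[[0.659, 0.447, 0.002], [0.62, 0.072, -0.002], [0.578, -0.302, 0.004], [0.539, -0.676, 0.001]], [[0.473, 0.451, 0.0], [0.433, 0.083, 0.039], [0.395, -0.275, 0.002], [0.357, -0.635, 0.003]], [[0.298, 0.455, -0.001], [0.261, 0.102, -0.001], [0.223, -0.249, 0.0], [0.186, -0.6, -0.002]], [[0.134, 0.457, 0.002], [0.097, 0.117, -0.004], [0.062, -0.224, 0.001], [0.027, -0.562, 0.004]]]
wrist [[[0.203, 0.371, -0.002], [0.258, 0.499, -0.001], [0.313, 0.627, -0.002], [0.368, 0.754, -0.0]], [[0.269, 0.333, -0.0], [0.327, 0.467, -0.001], [0.385, 0.602, -0.001], [0.443, 0.736, -0.001]], [[0.209, 0.518, 0.295], [0.404, 0.431, -0.001], [0.464, 0.574, 0.0], [0.254, 0.609, 0.287]], [[0.209, 0.531, 0.321], [0.224, 0.548, 0.313], [0.226, 0.573, 0.322], [0.265, 0.601, 0.297]]]
```

View pics/scene0.png

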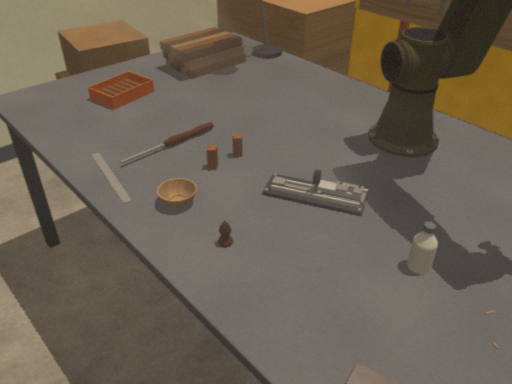

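View pics/top0.png

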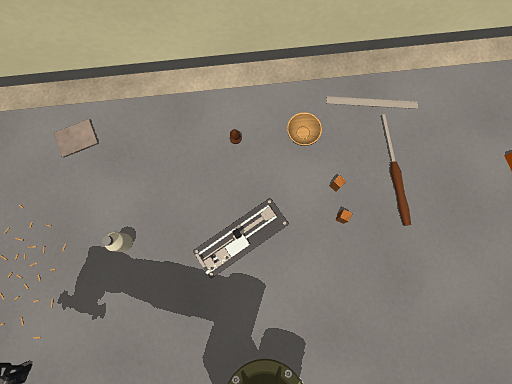

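View pics/wrist0.png

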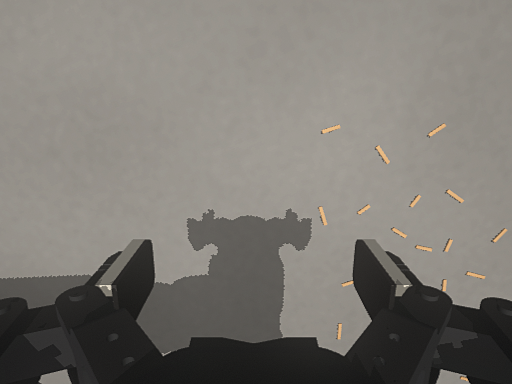

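```bash
python3 - <<'E'
from h import *
z=load('top0'); im=z['im'][:,:,::-1]
cv2.imwrite('pics/t0c.png',cv2.resize(im[165:285,180:370],None,fx=4,fy=4,interpolation=cv2.INTER_CUBIC))
z=load('scene0'); im=z['im'][:,:,::-1]
cv2.imwrite('pics/s0c.png',cv2.resize(im[120:230,190:380],None,fx=4,fy=4,interpolation=cv2.INTER_CUBIC))
E
```

```text
(no output)
```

View pics/t0c.png

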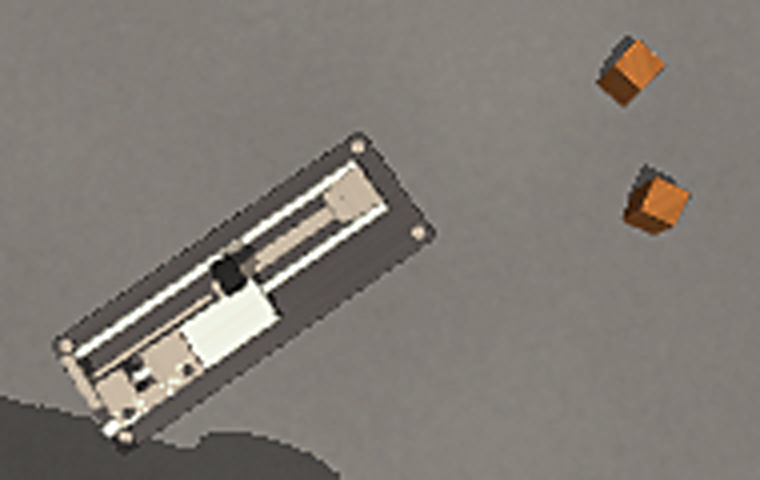

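View pics/s0c.png

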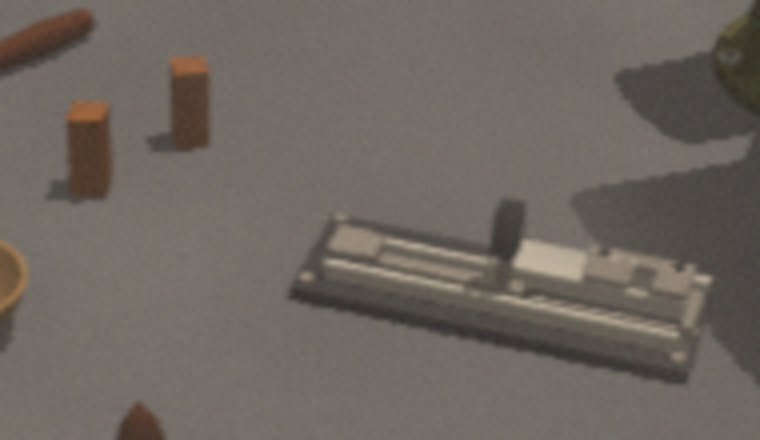

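```bash
python3 - <<'E'
from h import *
z=load('top0')
f=lambda c:(180+c[0]/4,165+c[1]/4)
C=[ray(z,*f(c),0.012) for c in[(55,345),(360,132),(436,235),(122,452)]]
for c in C: print(c.round(4))
C=np.array(C);print(np.linalg.norm(C-np.roll(C,-1,0),axis=1))
x=C[0]-C[1]+C[3]-C[2]; print('track x dir',np.degrees(np.arctan2(x[1],x[0])))
print('knob top',ray(z,*f((230,274)),0.088))
hsv=cv2.cvtColor(z['im'],cv2.COLOR_RGB2HSV); P=pts(z)
m=((hsv[...,1]>150)&(P[...,2]>0.06)&(P[...,2]<0.075)).astype(np.uint8); m[:, :320]=0;m[:,370:]=0
n,l,s,c=cv2.connectedComponentsWithStats(m)
for i in range(1,n):
    if s[i,4]<20: continue
    cn=cv2.findContours((l==i).astype(np.uint8),0,1)[0][0]
    (u,v),wh,a=cv2.minAreaRect(cn); bp=[ray(z,*q,0.07)[:2] for q in cv2.boxPoints(((u,v),wh,a))]
    e=bp[1]-bp[0]; print(s[i],ray(z,*c[i],0.07).round(4),wh,P[l==i][:,2].mean(),np.degrees(np.arctan2(e[1],e[0])),np.linalg.norm(e))
E
```

```text
[0.4384 0.1653 0.012 ]
[ 0.5753 -0.0809  0.012 ]
[ 0.49   -0.1297  0.012 ]
[0.3552 0.1213 0.012 ]
[0.28170205 0.09823693 0.28486605 0.09408374]
track x dir 118.64585232102151
knob top [0.47149955 0.02505318 0.088     ]
[333 175  13  13  89] [ 0.5945 -0.2869  0.07  ] (8.485280990600586, 9.899494171142578) 0.06978742921419674 -51.59864967029871 0.03031376376016014
[340 210  12  12  95] [ 0.4926 -0.2902  0.07  ] (9.391485214233398, 9.838699340820312) 0.07009755536400318 -34.55317580782515 0.02922697749961195
```

Emit:
play_rows(
  plan=[
    {"tx": 0.02,"ty": -0.03,"yaw": 0.05},
    {"tx": 0.05,"ty": -0.08,"yaw": 0.15},
    {"tx": 0.08,"ty": -0.135,"yaw": 0.27},
    {"tx": 0.11,"ty": -0.19,"yaw": 0.39},
    {"tx": 0.145,"ty": -0.245,"yaw": 0.5},
    {"tx": 0.18,"ty": -0.3,"yaw": 0.62},
    {"tx": 0.21,"ty": -0.355,"yaw": 0.72},
    {"tx": 0.245,"ty": -0.41,"yaw": 0.82},
    {"tx": 0.275,"ty": -0.465,"yaw": 0.89},
    {"tx": 0.293,"ty": -0.496,"yaw": 0.906},
  ],
)

```text
validation failed for argument at $.pl...
```

```bash
python3 - <<'E'
from h import *
im,d,p=snap('wrist','w1'); o=r.get_obs(); print(o['t'],o['ee_pos'],o['tcp_rot'],o['qpos'],o['force'],p)
E
```

```text
0.2 [0.23727456 0.55071805 0.2307503 ] [3.14158634e+00 1.07095129e-03 1.16395049e+00] [ 1.16398813e+00  3.13999193e-01 -4.76690904e-02  1.21019899e+00
 -6.27453252e-06  1.57083396e+00] [0.07827872 0.43188139 0.55062006] {'K': array([[335.1642118 ,   0.        , 253.23157839],
       [  0.        , 335.1642118 , 186.62097039],
       [  0.        ,   0.        ,   1.        ]]), 'xyz': array([0.17437824, 0.57774939, 0.37249379]), 'rotation': array([2.86979540e+00, 1.44685013e-03, 1.16448829e+00])}
```

View pics/w1.png

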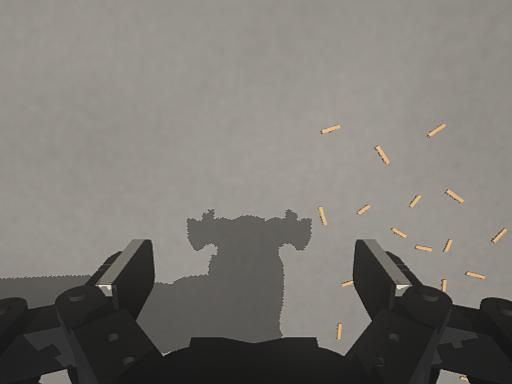

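Emit:
play_rows(
  plan=[
    {"tx": 0.02,"ty": -0.03,"tz": 0,"yaw": 0.05},
    {"tx": 0.05,"ty": -0.08,"tz": 0,"yaw": 0.15},
    {"tx": 0.08,"ty": -0.135,"tz": 0,"yaw": 0.27},
    {"tx": 0.11,"ty": -0.19,"tz": 0,"yaw": 0.39},
    {"tx": 0.145,"ty": -0.245,"tz": 0,"yaw": 0.5},
    {"tx": 0.18,"ty": -0.3,"tz": 0,"yaw": 0.62},
    {"tx": 0.21,"ty": -0.355,"tz": 0,"yaw": 0.72},
    {"tx": 0.245,"ty": -0.41,"tz": 0,"yaw": 0.82},
    {"tx": 0.275,"ty": -0.465,"tz": 0,"yaw": 0.89},
    {"tx": 0.293,"ty": -0.496,"tz": 0,"yaw": 0.906},
  ],
  grip=-1,
)

```text
t: 1.45
ee_pos: [0.5311, 0.0523, 0.2307]
tcp_rot: [3.142, 0.001, 2.069]
force: [0.6, 0.7, 0.2]
finger_gap: 0.0855
```

```bash
python3 - <<'E'
from h import *
im,d,p=snap('wrist','w1'); o=r.get_obs(); print(o['t'],o['ee_pos'],o['tcp_rot'],o['qpos'],p['xyz'])
E
```

```text
1.5 [0.53336099 0.04853985 0.23052905] [-3.14152928  0.0051118   2.0664462 ] [ 0.0936794   0.19105812 -0.20772555  1.17007107 -0.00472914 -0.40197491] [0.47083317 0.01964893 0.37254593]
```

View pics/w1.png

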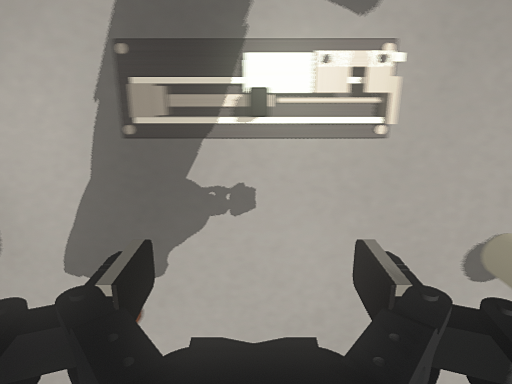

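```bash
python3 - <<'E'
from h import *
im,d,p=snap('wrist','w2'); im,d,p=snap('wrist','w2'); o=r.get_obs(); print(o['t'],o['ee_pos'],o['tcp_rot'],p['xyz'])
cv2.imwrite('pics/w2c.png',cv2.resize(im[20:150,100:430,::-1],None,fx=2.4,fy=2.4,interpolation=cv2.INTER_CUBIC))
z=load('w2');P=pts(z)
print((P[60:110:6,240:410:10,2]*1000).round())
E
```

```text
1.6 [0.53081092 0.05293317 0.23036697] [-3.14112790e+00  8.37797258e-04  2.06616750e+00] [0.47147278 0.01893642 0.37229871]
[[10. 32. 33. 33. 33. 33. 34. 34. 39. 43. 39. 39. 40. 40. 40. 42. 33.]
 [13. 33. 34. 34. 34. 33. 33. 33. 41. 41. 41. 41. 11. 36. 41. 40. -1.]
 [11. 33. 34. 33. 33. 34. 34. 33. 40. 40. 40. 41. 12. 36. 41. 40. -1.]
 [25. 33. 33. 35. 35. 32. 32. 34. 40. 40. 40. 40. 26. 38. 41. 39. 36.]
 [12. 33. 33. 33. 32. 33. 33. 33. 38. 40. 41. 41. 11. 39. 40. 40. 35.]
 [11. 33. 88. 88. 33. 33. 34. 33. 41. 38. 41. 39. 11. 38. 39. 39. 35.]
 [22. 22. 87. 88. 12. 12. 11. 11. 10. 12. 12. 12. 10. 12. 11. 25. 36.]
 [23. 24. 87. 87. 11. 16. 17. 16. 15. 16. 16. 16. 15. 15. 15. 27. 34.]
 [11. 11. 87. 87. 11. 10. 11. 12. 13. 11. 12. 11. 11. 11. 12. 28. 36.]]
```

View pics/w2c.png

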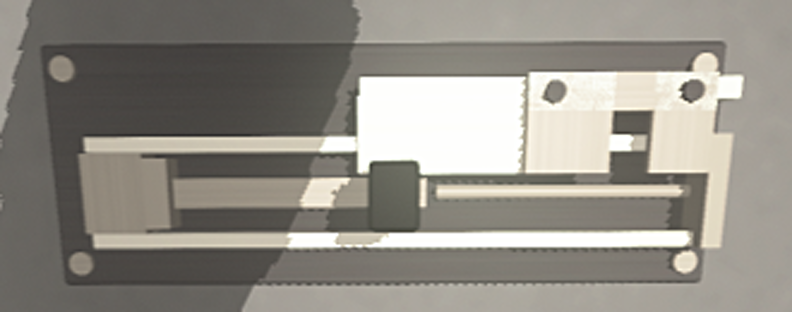

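```bash
python3 - <<'E'
from h import *
z=load('w2'); f=lambda c:(100+c[0]/2.4,20+c[1]/2.4)
g=lambda c,h:ray(z,*f(c),h)
# base plate corners, z .012
C=np.array([g(c,.012) for c in[(42,44),(726,43),(699,284),(66,284)]]);print(C.round(4))
print(np.linalg.norm(C-np.roll(C,-1,0),axis=1), 'ang',[np.degrees(np.arctan2(*(C[b]-C[a])[[1,0]])) for a,b in((0,1),(3,2))])
# wall outer rail edges z .026
for a,b in(((92,233),(690,231)),((92,248),(690,247)),):
    A,B=g(a,.026),g(b,.026); print(A.round(4),B.round(4),np.degrees(np.arctan2(*(B-A)[[1,0]])))
K=[g(c,.088) for c in((370,162),(418,161),(418,229),(371,231))]; print('knob',np.round(K,4),np.mean(K,0))
print('notch',g((610,140),.041),g((650,140),.041))
print('stop inner top', g((168,158),.034),g((170,230),.034), g((79,155),.034), g((94,233),.034))
E
```

```text
[[ 0.4896 -0.1252  0.012 ]
 [ 0.355   0.1238  0.012 ]
 [ 0.4426  0.1709  0.012 ]
 [ 0.577  -0.0781  0.012 ]]
[0.28306404 0.09947096 0.2829675  0.09920722] ang [np.float64(118.40660616961173), np.float64(118.35324553871868)]
[ 0.5477 -0.073   0.026 ] [0.427  0.1489 0.026 ] 118.53573427285626
[ 0.5535 -0.0705  0.026 ] [0.4326 0.1527 0.026 ] 118.44383481975535
knob [[0.4674 0.0171 0.088 ]
 [0.4594 0.0313 0.088 ]
 [0.4791 0.0424 0.088 ]
 [0.4875 0.0283 0.088 ]] [0.47337167 0.02978351 0.088     ]
notch [0.4148361  0.09572482 0.041     ] [0.40739571 0.10952095 0.041     ]
stop inner top [ 0.50396451 -0.05558276  0.034     ] [ 0.5295106  -0.04302351  0.034     ] [ 0.5199273  -0.08761649  0.034     ] [ 0.54552478 -0.07014807  0.034     ]
```

Emit:
play_rows(
  plan=[
    {"tx": -0.03,"ty": -0.012,"tz": -0.02,"yaw": 0},
    {"tx": -0.0574,"ty": -0.0231,"tz": -0.04,"yaw": 0.001},
    {"tx": -0.0574,"ty": -0.0231,"tz": -0.08,"yaw": 0.001},
    {"tx": -0.0574,"ty": -0.0231,"tz": -0.12,"yaw": 0.001},
    {"tx": -0.0574,"ty": -0.0231,"tz": -0.15,"yaw": 0.001},
    {"tx": -0.0574,"ty": -0.0231,"tz": -0.165,"yaw": 0.001},
    {"tx": -0.0574,"ty": -0.0231,"tz": -0.172,"yaw": 0.001},
    {"tx": -0.0574,"ty": -0.0231,"tz": -0.172,"yaw": 0.001},
  ],
  grip=-1,
)

```text
t: 2.6
ee_pos: [0.4737, 0.0302, 0.0587]
tcp_rot: [-3.142, 0.001, 2.068]
force: [0.2, 0.8, 0.5]
finger_gap: 0.0857
```

Emit:
play_rows(
  plan=[
    {"tx": 0,"ty": 0,"tz": 0,"yaw": 0},
    {"tx": 0,"ty": 0,"tz": 0,"yaw": 0},
    {"tx": 0,"ty": 0,"tz": 0,"yaw": 0},
    {"tx": 0,"ty": 0,"tz": 0,"yaw": 0},
    {"tx": 0,"ty": 0,"tz": 0,"yaw": 0},
    {"tx": 0,"ty": 0,"tz": 0,"yaw": 0},
    {"tx": 0,"ty": 0,"tz": 0,"yaw": 0},
    {"tx": 0,"ty": 0,"tz": 0,"yaw": 0},
  ],
  grip=1,
)

```text
t: 3.6
ee_pos: [0.4743, 0.0295, 0.0591]
tcp_rot: [3.141, 0.003, 2.067]
force: [0.5, -5.6, 2.5]
finger_gap: 0.0171
```

Emit:
play_rows(
  plan=[
    {"tx": -0.0048,"ty": 0.0088,"tz": 0,"yaw": 0},
    {"tx": -0.0119,"ty": 0.022,"tz": 0,"yaw": 0},
    {"tx": -0.019,"ty": 0.0352,"tz": 0,"yaw": 0},
    {"tx": -0.0262,"ty": 0.0484,"tz": 0,"yaw": 0},
    {"tx": -0.0333,"ty": 0.0616,"tz": 0,"yaw": 0},
    {"tx": -0.04,"ty": 0.0739,"tz": 0,"yaw": 0},
    {"tx": -0.0438,"ty": 0.0809,"tz": 0,"yaw": 0},
    {"tx": -0.045,"ty": 0.0832,"tz": 0,"yaw": 0},
    {"tx": -0.045,"ty": 0.0832,"tz": 0,"yaw": 0},
  ],
  grip=1,
)

```text
t: 4.72
ee_pos: [0.4294, 0.1119, 0.0591]
tcp_rot: [-3.141, 0.005, 2.067]
force: [2.1, -6.6, 0.7]
finger_gap: 0.017
```

```bash
python3 - <<'E'
from h import *
im,d,p=snap('wrist','w3'); o=r.get_obs(); print(o['t'],o['ee_pos'],o['tcp_rot'],o['force'],o['finger_gap'])
E
```

```text
4.775 [0.42949799 0.11184621 0.0590817 ] [-3.14127652  0.00496475  2.06701802] [ 3.11916851 -6.5431682   0.52388375] 0.017114791984151632
```

View pics/w3.png

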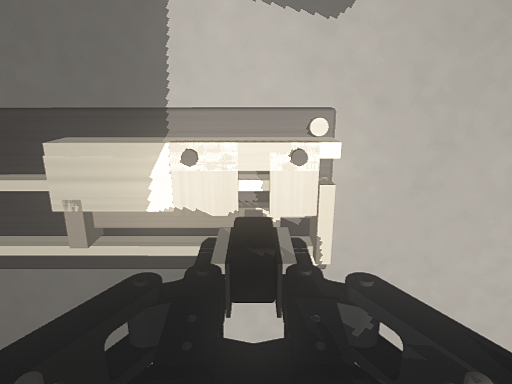

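Emit:
play_rows(
  plan=[
    {"tx": -0.0013,"ty": -0.0007,"tz": 0,"yaw": 0},
    {"tx": -0.0026,"ty": -0.0014,"tz": 0,"yaw": 0},
    {"tx": -0.004,"ty": -0.0021,"tz": 0,"yaw": 0},
    {"tx": -0.0053,"ty": -0.0029,"tz": 0,"yaw": 0},
    {"tx": -0.0053,"ty": -0.0029,"tz": 0,"yaw": 0},
  ],
  grip=1,
)

```text
t: 5.4
ee_pos: [0.4247, 0.1082, 0.0591]
tcp_rot: [-3.141, 0.007, 2.067]
force: [3.3, -5.8, -0.1]
finger_gap: 0.0173
```

Emit:
play_rows(
  plan=[
    {"tx": -0.0018,"ty": -0.0009,"tz": 0,"yaw": 0},
    {"tx": -0.0035,"ty": -0.0019,"tz": 0,"yaw": 0},
    {"tx": -0.0053,"ty": -0.0028,"tz": 0,"yaw": 0},
    {"tx": -0.0068,"ty": -0.0036,"tz": 0,"yaw": 0},
    {"tx": -0.0068,"ty": -0.0036,"tz": 0,"yaw": 0},
  ],
  grip=1,
)

```text
t: 6.02
ee_pos: [0.4183, 0.1038, 0.0591]
tcp_rot: [-3.141, 0.009, 2.066]
force: [3.3, -5.9, -0.8]
finger_gap: 0.0172
```

Emit:
play_rows(
  plan=[
    {"tx": 0.0005,"ty": -0.0009,"tz": 0,"yaw": 0},
    {"tx": 0.001,"ty": -0.0018,"tz": 0,"yaw": 0},
    {"tx": 0.0014,"ty": -0.0026,"tz": 0,"yaw": 0},
    {"tx": 0.0014,"ty": -0.0026,"tz": 0,"yaw": 0},
  ],
  grip=1,
)

```text
t: 6.52
ee_pos: [0.419, 0.1026, 0.0591]
tcp_rot: [3.141, 0.005, 2.067]
force: [-2.8, 4.1, 3.3]
finger_gap: 0.0171
```

Emit:
play_rows(
  plan=[
    {"tx": 0,"ty": 0,"tz": 0,"yaw": 0},
    {"tx": 0,"ty": 0,"tz": 0,"yaw": 0},
    {"tx": 0,"ty": 0,"tz": 0,"yaw": 0},
    {"tx": 0,"ty": 0,"tz": 0,"yaw": 0},
    {"tx": 0,"ty": 0,"tz": 0.01,"yaw": 0},
    {"tx": 0,"ty": 0,"tz": 0.04,"yaw": 0},
    {"tx": 0,"ty": 0,"tz": 0.08,"yaw": 0},
    {"tx": 0.02,"ty": 0,"tz": 0.12,"yaw": 0},
    {"tx": 0.05,"ty": -0.01,"tz": 0.15,"yaw": 0},
    {"tx": 0.08,"ty": -0.04,"tz": 0.17,"yaw": 0},
  ],
  grip=-1,
)

```text
t: 7.78
ee_pos: [0.5006, 0.0631, 0.2318]
tcp_rot: [3.138, 0.006, 2.069]
force: [-0.4, -0.2, -0.3]
finger_gap: 0.0851
```

```bash
python3 - <<'E'
from h import *
r.camera('wrist');r.camera('wrist')
im,d,p=snap('wrist','w4'); o=r.get_obs(); print(o['t'],o['ee_pos'],o['tcp_rot'],o['force'],o['finger_gap'])
E
```

```text
7.925 [0.5007363  0.06179592 0.23061625] [3.13891663 0.00589088 2.06458935] [-0.01380999  1.91155298  0.71858185] 0.08546215138758335
```

View pics/w4.png

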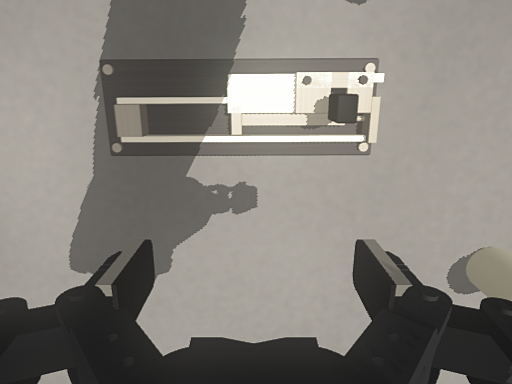

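```bash
python3 - <<'E'
from h import *
z=load('w4');im=z['im'][:,:,::-1]
cv2.imwrite('pics/w4c.png',cv2.resize(im[50:165,95:260],None,fx=4.8,fy=4.8,interpolation=cv2.INTER_CUBIC))
E
```

```text
(no output)
```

View pics/w4c.png

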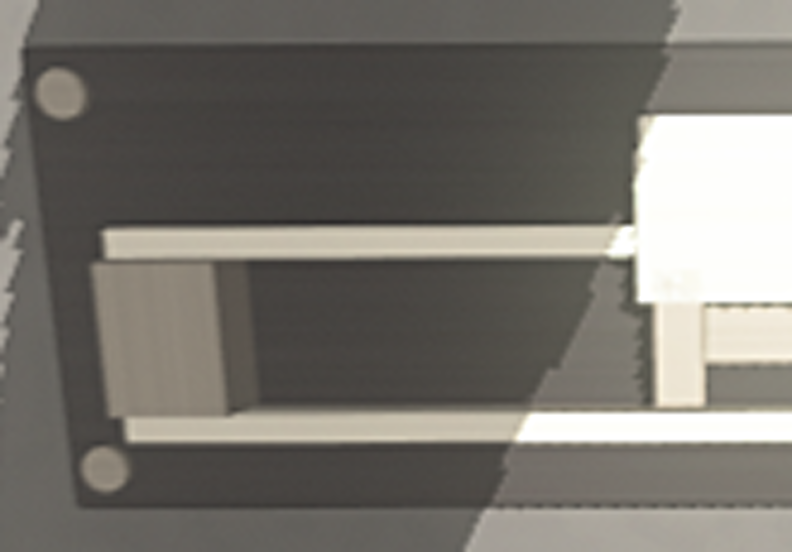

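```bash
python3 - <<'E'
from h import *
z=load('w4'); g=lambda c,h:ray(z,95+c[0]/4.8,50+c[1]/4.8,h)[:2]
a=np.radians(118.42);X=np.array([np.cos(a),np.sin(a)]);Y=np.array([-X[1],X[0]])
T=np.array([.5215,-.0590])
for n,c,h in[('st',(213,263),.034),('st',(226,415),.034),('foot',(248,263),.012),('foot',(258,405),.012),('fol',(652,310),.034),('fol',(656,400),.034),('wU',(110,259),.026),('wU',(590,257),.026),('wL',(240,411),.026),('wL',(780,410),.026),('wLo',(130,442),.026),('wLo',(780,442),.026)]:
    q=g(c,h)-T; print(n,(q@X*1000).round(1),(q@Y*1000).round(1))
E
```

```text
st 0.7 15.8
st 0.5 -15.4
foot 0.9 14.9
foot 0.4 -16.1
fol 90.9 6.1
fol 91.3 -12.4
wU -23.7 16.3
wU 77.5 16.5
wL 0.9 -15.6
wL 117.4 -15.5
wLo -23.7 -22.3
wLo 117.4 -22.4
```

Emit:
play_rows(
  plan=[
    {"tx": 0.005,"ty": -0.02,"tz": 0,"yaw": -0.1},
    {"tx": 0.015,"ty": -0.07,"tz": 0,"yaw": -0.27},
    {"tx": 0.025,"ty": -0.12,"tz": 0,"yaw": -0.44},
    {"tx": 0.035,"ty": -0.175,"tz": 0,"yaw": -0.61},
    {"tx": 0.047,"ty": -0.23,"tz": 0,"yaw": -0.78},
    {"tx": 0.06,"ty": -0.285,"tz": 0,"yaw": -0.95},
    {"tx": 0.07,"ty": -0.335,"tz": 0,"yaw": -1.12},
    {"tx": 0.08,"ty": -0.38,"tz": 0,"yaw": -1.28},
    {"tx": 0.084,"ty": -0.404,"tz": 0,"yaw": -1.39},
    {"tx": 0.084,"ty": -0.404,"tz": 0,"yaw": -1.394},
  ],
  grip=-1,
)

```text
t: 9.18
ee_pos: [0.584, -0.3426, 0.2295]
tcp_rot: [3.141, 0.006, 0.669]
force: [0.5, 0.6, 0.2]
finger_gap: 0.0856
```

```bash
python3 - <<'E'
from h import *
r.camera('wrist');r.camera('wrist')
im,d,p=snap('wrist','w5'); o=r.get_obs(); print(o['t'],o['ee_pos'],o['tcp_rot'],o['qpos'])
z=load('w5');P=pts(z);hsv=cv2.cvtColor(im,cv2.COLOR_RGB2HSV)
m=((P[...,2]>0.066)&(P[...,2]<0.075)).astype(np.uint8); m[230:]=0
n,l,s,c=cv2.connectedComponentsWithStats(m)
for i in range(1,n):
    if s[i,4]<80: continue
    cn=cv2.findContours((l==i).astype(np.uint8),0,1)[0][0]
    R=cv2.minAreaRect(cn); bp=np.array([ray(z,*q,0.07)[:2] for q in cv2.boxPoints(R)])
    e=bp[1]-bp[0];f=bp[2]-bp[1]; print(s[i],ray(z,*R[0],0.07).round(4),np.linalg.norm(e),np.linalg.norm(f),np.degrees(np.arctan2(e[1],e[0]))%90,np.degrees(np.arctan2(f[1],f[0]))%90)
E
```

```text
9.325 [ 0.58433639 -0.34059158  0.23038755] [3.14032742 0.00590477 0.67280008] [-0.52481226  0.46334779  0.16762632  1.27604949 -0.00595963  0.37318316]
[ 187   39   42   43 1153] [ 0.4935 -0.2911  0.07  ] 0.027709049867724805 0.02789111657887777 56.883355506171604 58.59530533671669
[286 117  31  32 968] [ 0.5951 -0.2882  0.07  ] 0.02647079205151221 0.02756695217046736 38.57705645078983 41.43610572107619
```

View pics/w5.png

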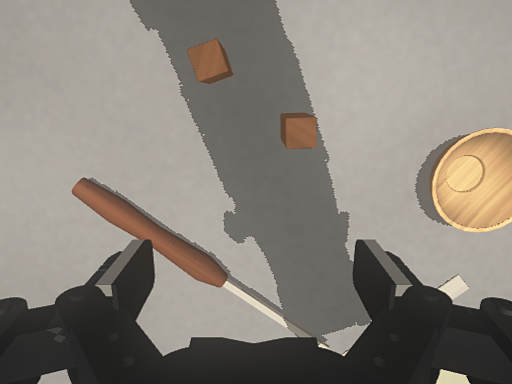

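Emit:
play_rows(
  plan=[
    {"tx": 0.005,"ty": 0.025,"tz": -0.02,"yaw": 0.02},
    {"tx": 0.0107,"ty": 0.0526,"tz": -0.05,"yaw": 0.027},
    {"tx": 0.0107,"ty": 0.0526,"tz": -0.09,"yaw": 0.027},
    {"tx": 0.0107,"ty": 0.0526,"tz": -0.13,"yaw": 0.027},
    {"tx": 0.0107,"ty": 0.0526,"tz": -0.165,"yaw": 0.027},
    {"tx": 0.0107,"ty": 0.0526,"tz": -0.19,"yaw": 0.027},
    {"tx": 0.0107,"ty": 0.0526,"tz": -0.198,"yaw": 0.027},
    {"tx": 0.0107,"ty": 0.0526,"tz": -0.198,"yaw": 0.027},
  ],
  grip=-1,
)

```text
t: 10.32
ee_pos: [0.595, -0.2871, 0.0327]
tcp_rot: [3.141, 0.006, 0.701]
force: [-0.1, 0.1, -0.5]
finger_gap: 0.0854
```

Emit:
play_rows(
  plan=[
    {"tx": 0,"ty": 0,"tz": 0,"yaw": 0},
    {"tx": 0,"ty": 0,"tz": 0,"yaw": 0},
    {"tx": 0,"ty": 0,"tz": 0,"yaw": 0},
    {"tx": 0,"ty": 0,"tz": 0,"yaw": 0},
    {"tx": 0,"ty": 0,"tz": 0,"yaw": 0},
    {"tx": 0,"ty": 0,"tz": 0,"yaw": 0},
    {"tx": 0,"ty": 0,"tz": 0,"yaw": 0},
  ],
  grip=1,
)

```text
t: 11.2
ee_pos: [0.5954, -0.2874, 0.0335]
tcp_rot: [3.14, 0.006, 0.701]
force: [-0.4, -0.1, 5.6]
finger_gap: 0.0275
```

Emit:
play_rows(
  plan=[
    {"tx": 0,"ty": 0,"tz": 0.03,"yaw": 0},
    {"tx": 0,"ty": 0.005,"tz": 0.075,"yaw": 0},
    {"tx": -0.01,"ty": 0.03,"tz": 0.1,"yaw": -0.03},
    {"tx": -0.027,"ty": 0.08,"tz": 0.1,"yaw": -0.07},
    {"tx": -0.044,"ty": 0.13,"tz": 0.1,"yaw": -0.12},
    {"tx": -0.06,"ty": 0.18,"tz": 0.1,"yaw": -0.16},
    {"tx": -0.073,"ty": 0.217,"tz": 0.1,"yaw": -0.19},
    {"tx": -0.0821,"ty": 0.2429,"tz": 0.09,"yaw": -0.205},
    {"tx": -0.0821,"ty": 0.2429,"tz": 0.08,"yaw": -0.205},
    {"tx": -0.0821,"ty": 0.2429,"tz": 0.08,"yaw": -0.205},
  ],
  grip=1,
)

```text
t: 12.45
ee_pos: [0.5128, -0.0449, 0.1126]
tcp_rot: [3.14, 0.007, 0.496]
force: [0.0, 0.7, -0.4]
finger_gap: 0.0273
```

```bash
python3 - <<'E'
from h import *
im,d,p=snap('wrist','w6'); o=r.get_obs(); print(o['t'],o['ee_pos'],o['tcp_rot'],o['finger_gap'])
E
```

```text
12.5 [ 0.51336632 -0.04523146  0.11307827] [3.13962227 0.00627012 0.49553131] 0.027204847011071717
```

View pics/w6.png

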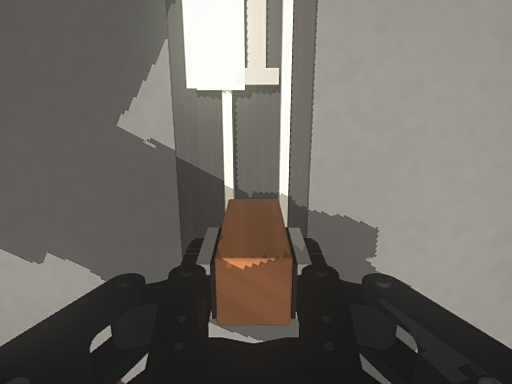

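```bash
python3 - <<'E'
from h import *
z=load('w6');im=z['im']
a=np.radians(118.42);X=np.array([np.cos(a),np.sin(a)]);Y=np.array([-X[1],X[0]]);T=np.array([.5209,-.0586])
for row in(110,140,180): 
    print(row,im[row,218:320].mean(-1).astype(int).tolist())
    for c in(222.5,232.5,280,291): q=ray(z,c,row,.026)[:2]-T; print(c,(q@X*1e3).round(1),(q@Y*1e3).round(1))
q=np.array([.51337,-.04523])-T;print(q@X,q@Y)
for c in (228.5,279): q=ray(z,c,200,.0795)[:2]-T;print((q@X*1e3).round(1),(q@Y*1e3).round(1))
E
```

```text
110 [117, 118, 116, 103, 191, 255, 253, 251, 251, 251, 251, 252, 255, 255, 99, 96, 95, 114, 119, 117, 118, 118, 116, 116, 117, 119, 118, 118, 117, 117, 116, 115, 113, 115, 114, 116, 116, 115, 112, 112, 113, 113, 111, 112, 113, 113, 113, 112, 111, 111, 112, 112, 111, 110, 111, 111, 111, 112, 110, 110, 107, 108, 152, 238, 254, 251, 250, 250, 250, 250, 253, 254, 160, 65, 84, 110, 108, 108, 108, 108, 107, 109, 109, 107, 107, 106, 106, 107, 106, 106, 107, 107, 105, 89, 86, 127, 160, 156, 155, 155, 154, 154]
222.5 73.2 22.1
232.5 73.2 15.4
280 73.2 -16.2
291 73.3 -23.5
140 [105, 107, 106, 103, 103, 203, 255, 252, 250, 250, 250, 250, 253, 254, 201, 96, 71, 76, 85, 110, 111, 109, 108, 107, 108, 110, 109, 110, 109, 109, 108, 107, 107, 107, 107, 107, 109, 109, 107, 106, 106, 106, 106, 107, 108, 108, 108, 107, 106, 106, 107, 108, 106, 106, 107, 107, 109, 106, 106, 105, 105, 117, 206, 255, 252, 249, 249, 249, 249, 252, 253, 208, 92, 103, 107, 107, 106, 107, 107, 106, 107, 108, 106, 105, 105, 105, 107, 105, 105, 105, 106, 101, 83, 93, 140, 154, 152, 152, 151, 151, 151, 152]
222.5 53.3 22.5
232.5 53.3 15.7
280 53.3 -16.6
291 53.3 -24.1
180 [69, 67, 68, 68, 71, 86, 192, 255, 251, 249, 249, 248, 249, 253, 253, 156, 81, 64, 67, 72, 87, 104, 102, 102, 103, 104, 104, 104, 101, 103, 102, 101, 101, 102, 102, 103, 102, 105, 102, 101, 102, 102, 102, 104, 104, 105, 105, 104, 102, 101, 103, 102, 101, 102, 102, 104, 105, 103, 102, 102, 98, 179, 253, 251, 248, 248, 248, 248, 251, 252, 185, 60, 103, 106, 105, 105, 103, 103, 102, 105, 105, 105, 103, 104, 104, 104, 103, 103, 102, 99, 84, 107, 158, 150, 148, 147, 148, 148, 147, 148, 148, 147]
222.5 25.1 23.2
232.5 25.1 16.2
280 25.2 -17.3
291 25.2 -25.0
0.015342443161911674 0.00025930257135293837
27.7 14.7
27.8 -13.0
```

Emit:
play_rows(
  plan=[
    {"tx": -0.0004,"ty": 0.0022,"tz": -0.015,"yaw": 0},
    {"tx": -0.0004,"ty": 0.0022,"tz": -0.03,"yaw": 0},
    {"tx": -0.0004,"ty": 0.0022,"tz": -0.04,"yaw": 0},
    {"tx": -0.0004,"ty": 0.0022,"tz": -0.05,"yaw": 0},
    {"tx": -0.0004,"ty": 0.0022,"tz": -0.058,"yaw": 0},
    {"tx": -0.0004,"ty": 0.0022,"tz": -0.063,"yaw": 0},
    {"tx": -0.0004,"ty": 0.0022,"tz": -0.0665,"yaw": 0},
    {"tx": -0.0004,"ty": 0.0022,"tz": -0.067,"yaw": 0},
  ],
  grip=1,
)

```text
t: 13.5
ee_pos: [0.513, -0.043, 0.046]
tcp_rot: [3.14, 0.006, 0.496]
force: [-0.1, 0.3, -1.6]
finger_gap: 0.0272
```

Emit:
play_rows(
  plan=[
    {"tx": 0,"ty": 0,"tz": 0,"yaw": 0},
    {"tx": 0,"ty": 0,"tz": 0,"yaw": 0},
    {"tx": 0,"ty": 0,"tz": 0,"yaw": 0},
    {"tx": 0,"ty": 0,"tz": 0,"yaw": 0},
    {"tx": 0,"ty": 0,"tz": 0.01,"yaw": 0},
    {"tx": 0,"ty": 0,"tz": 0.03,"yaw": 0},
    {"tx": 0,"ty": 0,"tz": 0.07,"yaw": 0},
    {"tx": 0.01,"ty": -0.02,"tz": 0.11,"yaw": 0},
    {"tx": 0.025,"ty": -0.045,"tz": 0.14,"yaw": 0},
    {"tx": 0.025,"ty": -0.045,"tz": 0.14,"yaw": 0},
  ],
  grip=-1,
)

```text
t: 14.75
ee_pos: [0.5408, -0.0896, 0.1894]
tcp_rot: [3.136, 0.001, 0.494]
force: [0.5, 0.0, -0.4]
finger_gap: 0.0856
```

```bash
python3 - <<'E'
from h import *
r.camera('wrist')
im,d,p=snap('wrist','w7'); o=r.get_obs(); print(o['t'],o['ee_pos'],o['tcp_rot'])
z=load('w7');P=pts(z)
m=((P[...,2]>0.077)&(P[...,2]<0.087)).astype(np.uint8); m[300:]=0
a=np.radians(118.42);X=np.array([np.cos(a),np.sin(a)]);Y=np.array([-X[1],X[0]]);T=np.array([.5209,-.0586])
n,l,s,c=cv2.connectedComponentsWithStats(m)
for i in range(1,n):
    if s[i,4]<150: continue
    cn=cv2.findContours((l==i).astype(np.uint8),0,1)[0][0]
    bp=np.array([ray(z,*q,0.082)[:2] for q in cv2.boxPoints(cv2.minAreaRect(cn))])-T
    print(s[i],(bp@X*1e3).round(1),(bp@Y*1e3).round(1))
E
```

```text
14.85 [ 0.53769603 -0.08795948  0.18610034] [3.13993829 0.00611109 0.49499323]
[ 233   97   39   39 1497] [30.3 30.3  3.3  3.3] [ 13.5 -13.6 -13.9  14. ]
```

View pics/w7.png

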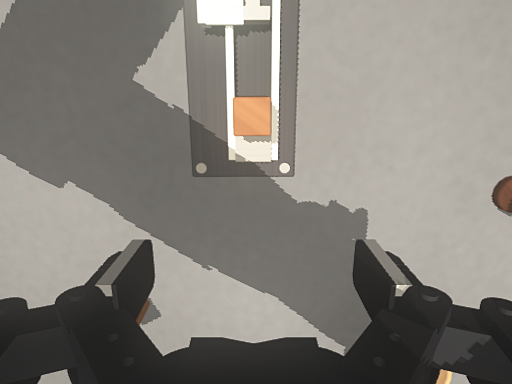

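Emit:
play_rows(
  plan=[
    {"tx": -0.006,"ty": -0.025,"tz": 0,"yaw": 0.08},
    {"tx": -0.017,"ty": -0.075,"tz": 0,"yaw": 0.22},
    {"tx": -0.028,"ty": -0.13,"tz": 0,"yaw": 0.36},
    {"tx": -0.039,"ty": -0.18,"tz": -0.01,"yaw": 0.48},
    {"tx": -0.0442,"ty": -0.203,"tz": -0.03,"yaw": 0.512},
    {"tx": -0.0442,"ty": -0.203,"tz": -0.06,"yaw": 0.512},
    {"tx": -0.0442,"ty": -0.203,"tz": -0.1,"yaw": 0.512},
    {"tx": -0.0442,"ty": -0.203,"tz": -0.135,"yaw": 0.512},
    {"tx": -0.0442,"ty": -0.203,"tz": -0.153,"yaw": 0.512},
    {"tx": -0.0442,"ty": -0.203,"tz": -0.153,"yaw": 0.512},
  ],
  grip=-1,
)

```text
t: 16.1
ee_pos: [0.4909, -0.2887, 0.0305]
tcp_rot: [-3.137, 0.006, 1.008]
force: [-0.7, -0.5, 0.1]
finger_gap: 0.0853
```

Emit:
play_rows(
  plan=[
    {"tx": 0,"ty": 0,"tz": 0,"yaw": 0},
    {"tx": 0,"ty": 0,"tz": 0,"yaw": 0},
    {"tx": 0,"ty": 0,"tz": 0,"yaw": 0},
    {"tx": 0,"ty": 0,"tz": 0,"yaw": 0},
    {"tx": 0,"ty": 0,"tz": 0,"yaw": 0},
    {"tx": 0,"ty": 0,"tz": 0,"yaw": 0},
    {"tx": 0,"ty": 0,"tz": 0,"yaw": 0},
  ],
  grip=1,
)

```text
t: 16.98
ee_pos: [0.4914, -0.289, 0.0313]
tcp_rot: [-3.138, 0.006, 1.008]
force: [-0.2, 1.6, 5.3]
finger_gap: 0.0273
```

Emit:
play_rows(
  plan=[
    {"tx": 0,"ty": 0,"tz": 0.03,"yaw": 0},
    {"tx": 0,"ty": 0.005,"tz": 0.075,"yaw": 0},
    {"tx": 0.001,"ty": 0.035,"tz": 0.1,"yaw": -0.07},
    {"tx": 0.002,"ty": 0.085,"tz": 0.1,"yaw": -0.18},
    {"tx": 0.003,"ty": 0.14,"tz": 0.1,"yaw": -0.3},
    {"tx": 0.004,"ty": 0.195,"tz": 0.1,"yaw": -0.42},
    {"tx": 0.005,"ty": 0.245,"tz": 0.1,"yaw": -0.5},
    {"tx": 0.0056,"ty": 0.2755,"tz": 0.09,"yaw": -0.512},
    {"tx": 0.0056,"ty": 0.2755,"tz": 0.08,"yaw": -0.512},
    {"tx": 0.0056,"ty": 0.2755,"tz": 0.08,"yaw": -0.512},
  ],
  grip=1,
)

```text
t: 18.23
ee_pos: [0.4961, -0.0139, 0.1104]
tcp_rot: [-3.138, 0.008, 0.496]
force: [-0.4, -0.9, -1.0]
finger_gap: 0.0276
```

```bash
python3 - <<'E'
from h import *
r.camera('wrist')
im,d,p=snap('wrist','w8'); o=r.get_obs(); print(o['t'],o['ee_pos'],o['tcp_rot'],o['finger_gap'])
a=np.radians(118.42);X=np.array([np.cos(a),np.sin(a)]);Y=np.array([-X[1],X[0]]);T=np.array([.5209,-.0586])
q=o['ee_pos'][:2]-T;print(q@X,q@Y)
E
```

```text
18.325 [ 0.49696008 -0.01442862  0.11120411] [-3.13857863  0.00640585  0.49459645] 0.027636016448267627
0.05024171438137243 3.2199833574416186e-05
```

View pics/w8.png

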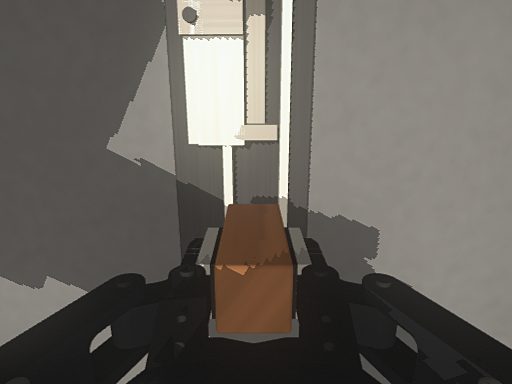

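```bash
python3 - <<'E'
from h import *
z=load('w8')
a=np.radians(118.42);X=np.array([np.cos(a),np.sin(a)]);Y=np.array([-X[1],X[0]]);T=np.array([.5209,-.0586])
for c in((229.5,204),(281,204)):
    q=ray(z,*c,.080)[:2]-T;print((q@X*1e3).round(1),(q@Y*1e3).round(1))
print(z['im'][195:212,255].tolist())
E
```

```text
61.0 13.7
61.0 -14.3
[[100, 96, 89], [96, 92, 86], [71, 67, 62], [69, 65, 60], [68, 65, 60], [67, 64, 58], [67, 63, 58], [66, 63, 59], [70, 64, 57], [96, 70, 50], [96, 69, 49], [95, 70, 51], [94, 68, 49], [94, 67, 49], [95, 68, 50], [94, 67, 48], [94, 67, 47]]
```

Emit:
play_rows(
  plan=[
    {"tx": -0.0007,"ty": 0.0015,"tz": -0.015,"yaw": 0},
    {"tx": -0.0007,"ty": 0.0015,"tz": -0.03,"yaw": 0},
    {"tx": -0.0007,"ty": 0.0015,"tz": -0.04,"yaw": 0},
    {"tx": -0.0007,"ty": 0.0015,"tz": -0.05,"yaw": 0},
    {"tx": -0.0007,"ty": 0.0015,"tz": -0.058,"yaw": 0},
    {"tx": -0.0007,"ty": 0.0015,"tz": -0.063,"yaw": 0},
    {"tx": -0.0007,"ty": 0.0015,"tz": -0.067,"yaw": 0},
    {"tx": -0.0007,"ty": 0.0015,"tz": -0.0675,"yaw": 0},
  ],
  grip=1,
)

```text
t: 19.32
ee_pos: [0.4962, -0.0129, 0.0436]
tcp_rot: [-3.139, 0.007, 0.495]
force: [-0.4, 1.1, -0.2]
finger_gap: 0.0273
```

Emit:
play_rows(
  plan=[
    {"tx": 0,"ty": 0,"tz": 0,"yaw": 0},
    {"tx": 0,"ty": 0,"tz": 0,"yaw": 0},
    {"tx": 0,"ty": 0,"tz": 0,"yaw": 0},
    {"tx": 0,"ty": 0,"tz": 0,"yaw": 0},
    {"tx": 0,"ty": 0,"tz": 0.01,"yaw": 0},
    {"tx": 0,"ty": 0,"tz": 0.03,"yaw": 0},
    {"tx": 0,"ty": 0,"tz": 0.07,"yaw": 0},
    {"tx": 0,"ty": 0,"tz": 0.11,"yaw": 0.03},
    {"tx": 0,"ty": 0,"tz": 0.15,"yaw": 0.13},
    {"tx": 0,"ty": 0.01,"tz": 0.18,"yaw": 0.28},
  ],
  grip=-1,
)

```text
t: 20.58
ee_pos: [0.4967, -0.0032, 0.2263]
tcp_rot: [-3.14, 0.005, 0.778]
force: [1.2, 1.2, -0.4]
finger_gap: 0.0855
```

Emit:
play_rows(
  plan=[
    {"tx": 0.005,"ty": 0.01,"tz": 0,"yaw": 0.18},
    {"tx": 0.01,"ty": 0.02,"tz": 0,"yaw": 0.36},
    {"tx": 0.015,"ty": 0.03,"tz": 0,"yaw": 0.54},
    {"tx": 0.02,"ty": 0.04,"tz": 0,"yaw": 0.72},
    {"tx": 0.025,"ty": 0.05,"tz": 0,"yaw": 0.9},
    {"tx": 0.03,"ty": 0.06,"tz": 0,"yaw": 1.07},
    {"tx": 0.03,"ty": 0.06,"tz": 0,"yaw": 1.23},
    {"tx": 0.03,"ty": 0.06,"tz": 0,"yaw": 1.29},
    {"tx": 0.03,"ty": 0.06,"tz": 0,"yaw": 1.292},
  ],
  grip=-1,
)

```text
t: 21.7
ee_pos: [0.5267, 0.0569, 0.2269]
tcp_rot: [-3.141, 0.005, 2.07]
force: [0.8, -0.2, 0.4]
finger_gap: 0.0856
```

```bash
cat > m.py <<'E'
from h import *
def meas(tag):
    im,d,p=snap('wrist',tag); o=r.get_obs(); print(o['t'],o['ee_pos'],o['tcp_rot'],o['finger_gap'])
    z=load(tag);P=pts(z)
    a=np.radians(118.42);X=np.array([np.cos(a),np.sin(a)]);Y=np.array([-X[1],X[0]]);T=np.array([.5209,-.0586])
    for lo,hi,h in((.077,.0845,.082),(.0855,.094,.088)):
        m=((P[...,2]>lo)&(P[...,2]<hi)).astype(np.uint8); m[235:]=0
        n,l,s,c=cv2.connectedComponentsWithStats(m)
        for i in range(1,n):
            if s[i,4]<150: continue
            cn=cv2.findContours((l==i).astype(np.uint8),0,1)[0][0]
            w=np.array([ray(z,*q,h)[:2] for q in cv2.boxPoints(cv2.minAreaRect(cn))]);bp=w-T
            print(h,s[i],(bp@X*1e3).round(1),(bp@Y*1e3).round(1),w.mean(0).round(4))
E
python3 - <<'E'
from m import *
r.camera('wrist');r.camera('wrist');meas('w9')
E
```

```text
21.85 [0.52669768 0.05677578 0.22661395] [-3.14055195  0.00500841  2.06922092] 0.08537077132638919
0.082 [ 138   86   37   35 1186] [ 3.6 33.1 31.5  1.1] [ 13.9  14.  -13.4 -13.5] [ 0.5124 -0.0435]
0.082 [ 178   86   35   34 1140] [36.4 64.3 63.5 34.9] [ 14.   14.1 -12.5 -12.6] [ 0.4965 -0.0152]
0.088 [356  71  25  31 653] [180.9 181.3 198.8 198.9] [ 2.8 26.9 25.3  1.2] [0.4182 0.1018]
```

View pics/w9.png

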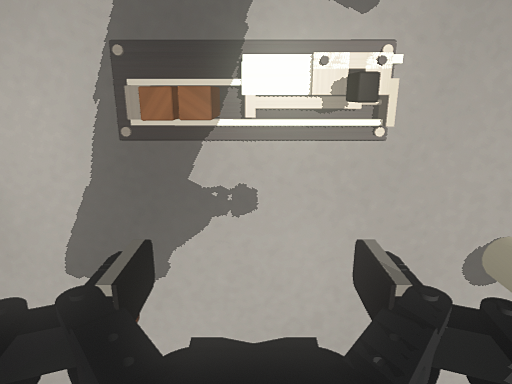

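Emit:
play_rows(
  plan=[
    {"tx": -0.03,"ty": 0.012,"tz": 0,"yaw": 0},
    {"tx": -0.075,"ty": 0.03,"tz": -0.01,"yaw": -0.002},
    {"tx": -0.1077,"ty": 0.0458,"tz": -0.03,"yaw": -0.002},
    {"tx": -0.1077,"ty": 0.0458,"tz": -0.06,"yaw": -0.002},
    {"tx": -0.1077,"ty": 0.0458,"tz": -0.1,"yaw": -0.002},
    {"tx": -0.1077,"ty": 0.0458,"tz": -0.14,"yaw": -0.002},
    {"tx": -0.1077,"ty": 0.0458,"tz": -0.16,"yaw": -0.002},
    {"tx": -0.1077,"ty": 0.0458,"tz": -0.1676,"yaw": -0.002},
    {"tx": -0.1077,"ty": 0.0458,"tz": -0.1676,"yaw": -0.002},
  ],
  grip=-1,
)

```text
t: 22.98
ee_pos: [0.4191, 0.1026, 0.0592]
tcp_rot: [-3.14, 0.005, 2.067]
force: [0.5, 0.0, -0.3]
finger_gap: 0.0854
```

Emit:
play_rows(
  plan=[
    {"tx": 0,"ty": 0,"tz": 0,"yaw": 0},
    {"tx": 0,"ty": 0,"tz": 0,"yaw": 0},
    {"tx": 0,"ty": 0,"tz": 0,"yaw": 0},
    {"tx": 0,"ty": 0,"tz": 0,"yaw": 0},
    {"tx": 0,"ty": 0,"tz": 0,"yaw": 0},
    {"tx": 0,"ty": 0,"tz": 0,"yaw": 0},
    {"tx": 0,"ty": 0,"tz": 0,"yaw": 0},
    {"tx": 0,"ty": 0,"tz": 0,"yaw": 0},
  ],
  grip=1,
)

```text
t: 23.98
ee_pos: [0.4193, 0.1028, 0.0594]
tcp_rot: [-3.141, 0.005, 2.067]
force: [-1.5, 1.2, 5.5]
finger_gap: 0.0168
```

Emit:
play_rows(
  plan=[
    {"tx": -0.0007,"ty": 0.0013,"tz": 0,"yaw": 0},
    {"tx": -0.0014,"ty": 0.0026,"tz": 0,"yaw": 0},
    {"tx": -0.0017,"ty": 0.0031,"tz": 0,"yaw": 0},
    {"tx": -0.0017,"ty": 0.0031,"tz": 0,"yaw": 0},
  ],
  grip=1,
)

```text
t: 24.48
ee_pos: [0.4184, 0.1043, 0.0595]
tcp_rot: [-3.141, 0.009, 2.066]
force: [2.5, -6.9, 1.8]
finger_gap: 0.017
```

Emit:
play_rows(
  plan=[
    {"tx": -0.0009,"ty": 0.0017,"tz": 0,"yaw": 0},
    {"tx": 0.0011,"ty": 0.0028,"tz": 0,"yaw": 0},
    {"tx": 0.0033,"ty": 0.004,"tz": 0,"yaw": 0},
    {"tx": 0.0055,"ty": 0.0052,"tz": 0,"yaw": 0},
    {"tx": 0.0077,"ty": 0.0064,"tz": 0,"yaw": 0},
    {"tx": 0.0097,"ty": 0.0075,"tz": 0,"yaw": 0},
    {"tx": 0.011,"ty": 0.0082,"tz": 0,"yaw": 0},
    {"tx": 0.011,"ty": 0.0082,"tz": 0,"yaw": 0},
  ],
  grip=1,
)

```text
t: 25.48
ee_pos: [0.4303, 0.1111, 0.0594]
tcp_rot: [-3.14, 0.013, 2.065]
force: [3.2, -6.5, 0.9]
finger_gap: 0.0174
```

Emit:
play_rows(
  plan=[
    {"tx": 0.001,"ty": -0.0018,"tz": 0,"yaw": 0},
    {"tx": 0.0029,"ty": -0.0053,"tz": 0,"yaw": 0},
    {"tx": 0.0048,"ty": -0.0088,"tz": 0,"yaw": 0},
    {"tx": 0.0067,"ty": -0.0123,"tz": 0,"yaw": 0},
    {"tx": 0.0086,"ty": -0.0158,"tz": 0,"yaw": 0},
    {"tx": 0.0105,"ty": -0.0193,"tz": 0,"yaw": 0},
    {"tx": 0.0119,"ty": -0.022,"tz": 0,"yaw": 0},
    {"tx": 0.0124,"ty": -0.0229,"tz": 0,"yaw": 0},
  ],
  grip=1,
)

```text
t: 26.48
ee_pos: [0.4434, 0.087, 0.0594]
tcp_rot: [-3.14, 0.015, 2.065]
force: [2.5, -5.5, 0.9]
finger_gap: 0.0168
```

Emit:
play_rows(
  plan=[
    {"tx": 0.0005,"ty": -0.0009,"tz": 0,"yaw": 0},
    {"tx": 0.001,"ty": -0.0018,"tz": 0,"yaw": 0},
    {"tx": 0.0015,"ty": -0.0027,"tz": 0,"yaw": 0},
    {"tx": 0.002,"ty": -0.0036,"tz": 0,"yaw": 0},
    {"tx": 0.0025,"ty": -0.0045,"tz": 0,"yaw": 0},
    {"tx": 0.003,"ty": -0.0055,"tz": 0,"yaw": 0},
    {"tx": 0.0035,"ty": -0.0064,"tz": 0,"yaw": 0},
    {"tx": 0.004,"ty": -0.0073,"tz": 0,"yaw": 0},
  ],
  grip=1,
)

```text
t: 27.48
ee_pos: [0.4478, 0.0788, 0.0594]
tcp_rot: [-3.14, 0.017, 2.064]
force: [1.5, -5.1, 0.8]
finger_gap: 0.0171
```

Emit:
play_rows(
  plan=[
    {"tx": 0.0002,"ty": -0.0004,"tz": 0,"yaw": 0},
    {"tx": 0.0005,"ty": -0.0009,"tz": 0,"yaw": 0},
    {"tx": 0.0007,"ty": -0.0013,"tz": 0,"yaw": 0},
    {"tx": 0.001,"ty": -0.0018,"tz": 0,"yaw": 0},
    {"tx": 0.001,"ty": -0.0018,"tz": 0,"yaw": 0},
  ],
  grip=1,
)

```text
t: 28.1
ee_pos: [0.4481, 0.0784, 0.0594]
tcp_rot: [-3.14, 0.013, 2.065]
force: [-2.4, 3.0, 6.0]
finger_gap: 0.0169
```

```bash
python3 - <<'E'
from h import *
im,d,p=snap('wrist','wa'); print(r.get_obs()['force']); im,d,p=snap('scene','sa')
cv2.imwrite('pics/sac.png',cv2.resize(im[120:230,190:380,::-1],None,fx=4,fy=4,interpolation=cv2.INTER_CUBIC))
E
```

```text
[-1.98900516  2.72877386  5.71905218]
```

View pics/wa.png

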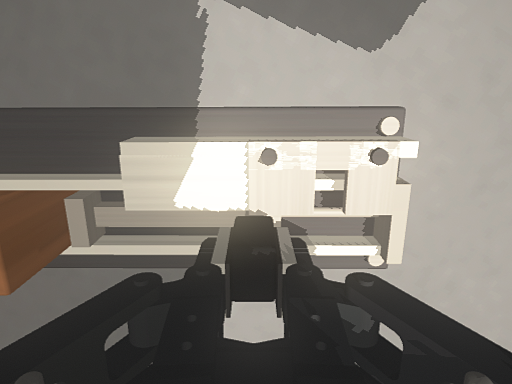

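View pics/sac.png

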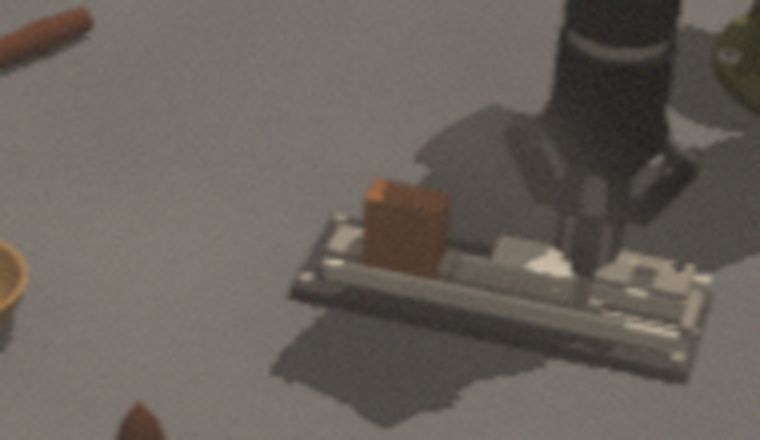

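Emit:
play_rows(
  plan=[
    {"tx": 0,"ty": 0,"tz": 0,"yaw": 0},
    {"tx": 0,"ty": 0,"tz": 0,"yaw": 0},
    {"tx": 0,"ty": 0,"tz": 0,"yaw": 0},
    {"tx": 0,"ty": 0,"tz": 0,"yaw": 0},
    {"tx": 0,"ty": 0,"tz": 0.01,"yaw": 0},
    {"tx": 0,"ty": 0,"tz": 0.04,"yaw": 0},
    {"tx": 0,"ty": 0,"tz": 0.08,"yaw": 0},
    {"tx": 0.02,"ty": 0,"tz": 0.12,"yaw": 0},
    {"tx": 0.05,"ty": -0.01,"tz": 0.15,"yaw": 0},
    {"tx": 0.08,"ty": -0.02,"tz": 0.17,"yaw": 0},
  ],
  grip=-1,
)

```text
t: 29.45
ee_pos: [0.5295, 0.0583, 0.2322]
tcp_rot: [3.14, 0.015, 2.065]
force: [-0.1, 0.6, 0.1]
finger_gap: 0.0852
```

```bash
python3 - <<'E'
from m import *
for i in range(4): r.camera('wrist')
meas('wb'); im,d,p=snap('scene','sb'); cv2.imwrite('pics/sbc.png',cv2.resize(im[120:230,190:380,::-1],None,fx=4,fy=4,interpolation=cv2.INTER_CUBIC))
print(r.get_obs()['force'])
E
```

```text
29.7 [0.52721124 0.05834684 0.2290976 ] [-3.1392469   0.0129001   2.06475798] 0.08558173708858646
0.082 [ 136   84   68   34 2251] [ 0.5 56.2 55.1 -2.1] [ 14.2  14.  -12.8 -12.7] [ 0.5073 -0.0348]
0.088 [312  86  23  30 611] [145.4 163.2 164.6 146.5] [ 12.1  12.1 -10.9 -10.9] [0.4466 0.0774]
[-0.20106928  0.32395049 -0.28333748]
```

View pics/wb.png

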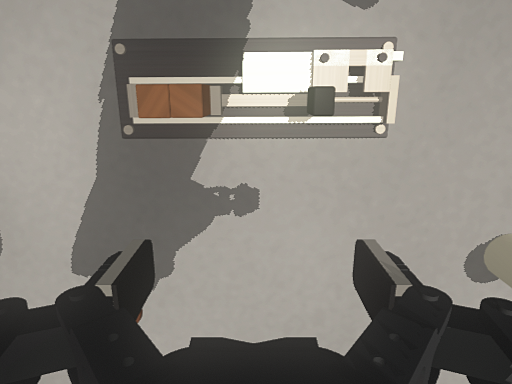

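View pics/sb.png

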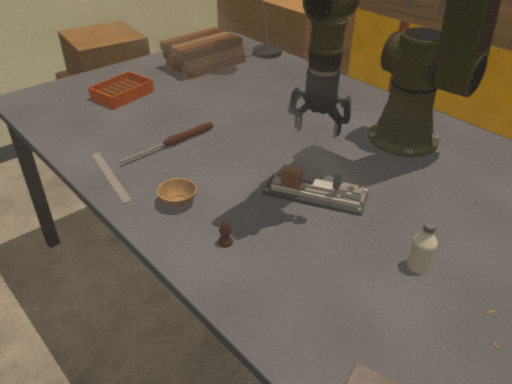

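```bash
python3 -c "
from plant import r
print(r.sign_off())"
```

```text
the job is handed in; nothing more can be done
None
```

The feeder is loaded: both blanks stand upright in the track, clamped against the stop, and the job was handed in at about 29.7 s of the 72 s allowed.

- **Parking the follower:** I saw the notch in the wrist picture and confirmed it by feel. The handle slid about 14 mm sideways unblocked, then met the front edge at about 91 mm pull-back. I let go there and it stayed parked.
- **Placing the blanks:** I stood the two blanks in the track one after the other. The wrist picture after each release showed them upright.
- **Clamping:** I drew the knob back a few millimetres, slid it out of the notch and eased it forward in small steps while gripped. At a reading of about 56 mm the hand force reversed sign, which meant the blanks were tight, and I released it there.

The last checks agree to within about 2 mm:

| Check | Measured | Expected |
|---|---|---|
| Blanks along the track | −1 to 56 mm, touching each other, upright | 0 to 56 mm |
| Knob along the track | about 155 mm | about 157 mm |
| Knob across the track | back in the straight path | straight path |

The 2 mm on the knob is within the camera calibration. After release the tool force was about zero and the gripper was well clear. The last scene picture shows the gouge, bowl, glue and finial where they were at the start, judged by eye.

The first move call was refused because its rows left out `tz`; nothing moved.

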